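# Stand the fallen sample bottles back in the viscometer lane

### The job

Two sample bottles have been knocked over: one lies across the sample lane, the other is out on the bench beside it. Stand both upright on the two pads of the lane that have no standing bottle, one on each, centred on the pad and square to the lane like their neighbours. Set them down rather than dropping them, and leave the bottles that are standing and the other glassware where they are.

Things in the scene. Friction and masses are not known exactly. Their poses are not given: they have to be found in the camera images.
- lane: fixed steel tray, 440 mm along its y. Origin on the bench under the row of places; z up, x from the open lipless front edge (x=-40 mm, robot side) to the back. Floor 8 mm above the bench; 4 mm upstand at the back (inner face x=52 mm, top 49 mm above the bench); 3 mm end cheeks at y=+-218 mm, top 32 mm above the bench
- place0 (a point): centre of place 0 of the lane (0 at its -y end), on the lane floor, marked by a dark rubber pad 60 x 60 mm flush with the floor; places are 80 mm apart. Three hold the standing bottles, one lies under bottle_lane, one is empty; which is which changes
- place1 (a point): centre of place 1 of the lane (0 at its -y end), on the lane floor, marked by a dark rubber pad 60 x 60 mm flush with the floor; places are 80 mm apart. Three hold the standing bottles, one lies under bottle_lane, one is empty; which is which changes
- place2 (a point): centre of place 2 of the lane (0 at its -y end), on the lane floor, marked by a dark rubber pad 60 x 60 mm flush with the floor; places are 80 mm apart. Three hold the standing bottles, one lies under bottle_lane, one is empty; which is which changes
- place3 (a point): centre of place 3 of the lane (0 at its -y end), on the lane floor, marked by a dark rubber pad 60 x 60 mm flush with the floor; places are 80 mm apart. Three hold the standing bottles, one lies under bottle_lane, one is empty; which is which changes
- place4 (a point): centre of place 4 of the lane (0 at its -y end), on the lane floor, marked by a dark rubber pad 60 x 60 mm flush with the floor; places are 80 mm apart. Three hold the standing bottles, one lies under bottle_lane, one is empty; which is which changes
- bottle_lane: lies on a flat side across its place in the lane, cap out over the front edge, turned up to 0.25 rad: square bottle of yellow, orange or brown oil, white screw cap, about 0.22 kg. Body 48 x 48 x 78 mm, round shoulder to 90 mm, cap 38 mm wide from 90 to 114 mm above the base. Origin on its axis 40 mm above the base; z from base to cap, x and y square to the flat sides
- bottle_bench: lies on a flat side on the bench left of the lane, cap roughly towards the robot (within 0.7 rad): square bottle of yellow, orange or brown oil, white screw cap, about 0.22 kg. Body 48 x 48 x 78 mm, round shoulder to 90 mm, cap 38 mm wide from 90 to 114 mm above the base. Origin on its axis 40 mm above the base; z from base to cap, x and y square to the flat sides
- neighbour_a: bystander, stands upright in a place of the lane: square bottle of yellow, orange or brown oil, white screw cap, about 0.22 kg. Body 48 x 48 x 78 mm, round shoulder to 90 mm, cap 38 mm wide from 90 to 114 mm above the base. Origin on its axis 40 mm above the base; z from base to cap, x and y square to the flat sides
- neighbour_b: bystander, stands upright in a place of the lane: square bottle of yellow, orange or brown oil, white screw cap, about 0.22 kg. Body 48 x 48 x 78 mm, round shoulder to 90 mm, cap 38 mm wide from 90 to 114 mm above the base. Origin on its axis 40 mm above the base; z from base to cap, x and y square to the flat sides
- neighbour_c: bystander, stands upright in a place of the lane: square bottle of yellow, orange or brown oil, white screw cap, about 0.22 kg. Body 48 x 48 x 78 mm, round shoulder to 90 mm, cap 38 mm wide from 90 to 114 mm above the base. Origin on its axis 40 mm above the base; z from base to cap, x and y square to the flat sides
- beaker: bystander: glass beaker 84 mm wide, 110 mm tall; origin under its centre
- jug: bystander: clear plastic jug with handle, 110 mm wide, 140 mm tall; origin under its centre
- solvent: bystander: white plastic bottle with red cap, 72 mm wide, 170 mm tall; origin under its centre
- reagent: bystander: amber jar with black lid, 72 mm wide, 120 mm tall; origin under its centre
Not all that is in view belongs to the job. What is shaped like the bottle_bench but green is not meant.

How it is judged:
At the end, for the whole second after the job is handed in: Both fallen bottles at rest on the lane floor (4 mm), each within 14 mm of a place's centre, upright within 0.08 rad, sides square to the lane within 0.25 rad; standing bottles upright (0.15 rad) and within 15 mm, beaker, jug, solvent bottle and reagent jar within 30 mm, of where they began ((horizontal distance between bottle_lane and place0 below 0.014 m or horizontal distance between bottle_lane and place1 below 0.014 m or horizontal distance between bottle_lane and place2 below 0.014 m or horizontal distance between bottle_lane and place3 below 0.014 m or horizontal distance between bottle_lane and place4 below 0.014 m) and angle between each of bottle_lane, bottle_bench's own z axis and vertical below 0.08 rad and z of bottle_lane in the frame of lane between 0.044 and 0.052 m and (angle between the x axis of bottle_lane and the x axis of lane, either way round below 0.25 rad or angle between the x axis of bottle_lane and the y axis of lane, either way round below 0.25 rad) and linear speed of each of bottle_lane, bottle_bench below 0.02 m/s and angular speed of each of bottle_lane, bottle_bench below 0.1 rad/s and (horizontal distance between bottle_bench and place0 below 0.014 m or horizontal distance between bottle_bench and place1 below 0.014 m or horizontal distance between bottle_bench and place2 below 0.014 m or horizontal distance between bottle_bench and place3 below 0.014 m or horizontal distance between bottle_bench and place4 below 0.014 m) and z of bottle_bench in the frame of lane between 0.044 and 0.052 m and (angle between the x axis of bottle_bench and the x axis of lane, either way round below 0.25 rad or angle between the x axis of bottle_bench and the y axis of lane, either way round below 0.25 rad) and distance of each of neighbour_a, neighbour_b, neighbour_c from where it was at the start of the episode below 0.015 m and angle between each of neighbour_a, neighbour_b, neighbour_c's own z axis and vertical below 0.15 rad and distance of each of beaker, jug, solvent, reagent from where it was at the start of the episode below 0.03 m); the robot touches nothing.
It fails at once if a bottle that stands in the lane is shoved more than 15 mm or tipped (distance of any of neighbour_a, neighbour_b, neighbour_c from where it was at the start of the episode above 0.015 m or angle between any of neighbour_a, neighbour_b, neighbour_c's own z axis and vertical above 0.3 rad).
It fails at once if the beaker, jug, solvent bottle or reagent jar is shoved more than 30 mm or tipped (distance of any of beaker, jug, solvent, reagent from where it was at the start of the episode above 0.03 m or angle between any of beaker, jug, solvent, reagent's own z axis and vertical above 0.3 rad).
It fails at once if a fallen bottle is dropped or let topple: it moves faster than 0.5 m/s while the fingers do not hold it ((linear speed of bottle_lane above 0.5 m/s and contact force between bottle_lane and the fingers below 0.1 N) or (linear speed of bottle_bench above 0.5 m/s and contact force between bottle_bench and the fingers below 0.1 N)).
It also fails if it takes over 72 s, if anything falls off the work surface, if the arm or the gripper's body presses on something with over 40 N, if the wrist force passes 120 N, or if a joint passes its speed limit or range.

### The arm

A 6-joint arm with a two-finger parallel gripper is mounted at the origin on the work surface. World frame = base frame: x ahead of the robot, y to its left, z up, the work surface at z = 0. Lengths are in m, angles in rad, forces in N, time in s.
With the tool pointing down it reaches from about 0.3 to 0.95 m from the base axis. Payload 3.1 kg.
Tool frame: the origin (TCP) lies midway between the tips of the shut fingers; the grasp point (between the pads) lies 19 mm behind it; z points along the fingers, y is the line along which they close (so a half turn about z gives the same grasp; the last joint's range is limited). The gripper opens to 85 mm and grips with 20 to 120 N. Pads are 22 mm wide; open, the fingers measure 114 mm over their backs; the gripper's body (76 mm by 85 mm) begins 54 mm behind the grasp point. The pads swing forward as they close: fully open they stand 13 mm farther back than shut.
Start: joints at [-1.356, 0.308, 1.634, -0, 1.2, -0.07], TCP at [0.176, -0.6, 0.231] pointing down, gripper open.
Joint ranges: [-3.06, 3.06], [-0.79, 1.96], [0.05, 2.63], [-1.19, 4.34], [0.05, 2.64], [-2.94, 2.94]. Speed limits (rad/s): [2.79, 2.79, 3.14, 3.14, 3.14, 3.14].

### API

Orientations are given as a unit quaternion [w, x, y, z].
In Python, from workcell import r gives the robot as it stands. The module is installed in compiled form; this text tells all that it offers.
- The arm moves only by the shell command python3 -m creep 'ROWS' [FORCE]. ROWS is JSON, a list of rows, each an object with "turn": the turn, a rotation vector about the tool's x, y, z each as a share of pi/4 rad, from -1 to 1, a list of three; "linear": the shift along the tool's x, y, z each as a share of 0.15 m, from -1 to 1, a list of three; "fingers": the opening, from -1 (shut) to 1 (fully open). In form: [{"turn": [rx, ry, rz], "linear": [dx, dy, dz], "fingers": fingers}, ...]. A call has 1 to 12 rows; each row is the pose to reach, as a shift and turn from the pose commanded when the call began, along the tool's axes at that moment; what a row does not reach only later rows make up. A row lasts 1/10 s, in which the tool goes at most 50 mm and 8.59 degrees, less where a joint would pass 70% of its speed; a pose out of reach is approached as far as the arm can. A call with a number of a shift or a turn outside -1 to 1 is refused whole. A call with a gripper value outside its range is refused whole. The fingers move at their own pace and stop on an object; FORCE is the grip in N (left out, the last holds). Time passes only in rows, so rows that repeat a pose let the fingers close. It gives the time, the measured TCP pose, the force, the opening and the grip force at its end, in the units of the state.
- r.get_state(): the state, without advancing time (a new reading comes with each control period).
- r.read_camera(name): name is "side" or "top"; returns a dict with "img" (384x512x3 uint8, blue, green, red), "depth" (384x512 float32, m along the optical axis (not along the pixel's ray), 0 where there is no reading), "mtx" (3x3 intrinsics, pixels), "extrinsics" (4x4, takes a point from world to camera coordinates). Camera axes: x right, y down, z forward; pixel columns grow to the right and rows downward; lengths in m; the calibration is good to about 2 mm. A picture is of the moment at which its call begins.
- r.finish_job(): hands the job in; it is judged then, once.
The state is a dict: "time_s": time; "joint_pos": joint angles; "joint_vel": joint speeds; "joint_efforts": joint torques, N m; "tool_pos": TCP position; "ee_rot": TCP orientation; "wrist_force": force on the tool from outside, world axes, zero at the start; "moment": the same for the moment, N m; "width": finger opening in m; "grip_force": force on a finger pad.
Only numpy, scipy, OpenCV 4.12 (cv2) and the standard library are available. Lean on these libraries where they do the work, as an engineer would, in place of code of your own. Each camera call takes 0.05 s, during which the arm holds its last target. There are 200 camera calls.

## Working session

There is one attempt and no reset: what is moved stays moved. The work goes in short steps, Python scripts to look and compute and a shell command to move; the robot and the scene stay as the last step left them, time stands still between calls to the robot, and variables do not carry over. Pictures are saved under pics/ and viewed, at most 10 in all, crops included, and the job is handed in when it is done.

```bash
mkdir -p pics
python3 - <<'E'
from workcell import r
import cv2,numpy as np
for n in("top","side"):
    d=r.read_camera(n); np.savez(n+"0.npz",**d); cv2.imwrite(f"pics/{n}0.png",d["img"]); print(n,d["mtx"].tolist(),np.round(d["extrinsics"],3).tolist(),(d["depth"]>0).mean())
print(r.get_state())
E
```

```text
top [[421.1868066059737, 0.0, 259.4420799761887], [0.0, 421.1868066059737, 186.5108332416414], [0.0, 0.0, 1.0]] [[0.004, -1.0, -0.013, 0.049], [-0.991, -0.003, -0.136, 0.552], [0.136, 0.013, -0.991, 1.359], [0.0, 0.0, 0.0, 1.0]] 0.99609375
side [[360.12283157087535, 0.0, 260.60617864731626], [0.0, 360.12283157087535, 197.43352629699308], [0.0, 0.0, 1.0]] [[0.988, -0.151, -0.02, -0.536], [-0.126, -0.74, -0.661, 0.137], [0.085, 0.656, -0.75, 1.16], [0.0, 0.0, 0.0, 1.0]] 0.9958089192708334
{'time_s': 0.1, 'joint_pos': array([-1.35568959e+00,  3.08945300e-01,  1.63507041e+00, -6.09679548e-06,
        1.19973218e+00, -6.97576970e-02]), 'joint_vel': array([ 0.00094686, -0.00055981, -0.00407367,  0.00129728,  0.00132895,
       -0.00230489]), 'joint_efforts': array([-3.21634197e-04, -4.16406476e+01, -2.77644306e+01, -3.48884612e-05,
        4.01570913e-03, -1.84600486e-05]), 'tool_pos': array([ 0.17541623, -0.59908314,  0.23013958]), 'ee_rot': array([-1.07456449e-03,  9.89872936e-01,  1.41952136e-01, -8.10784902e-05]), 'wrist_force': array([-0.51029084,  0.37753855, -0.59743572]), 'moment': array([-0.03419955, -0.00658653,  0.05800864]), 'grip_force': 0.0, 'width': 0.08526512612479833}
```

View pics/top0.png

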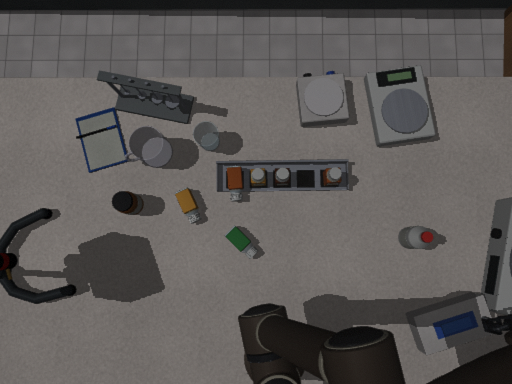

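View pics/side0.png

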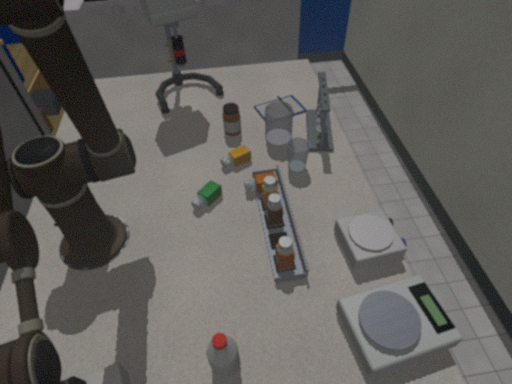

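The top view shows the red-orange bottle lying at the left end of the lane (235,178), which is place 4. Bottles stand at (258,175), (283,175) and (333,176), and the empty pad is at (306,178), which is place 1. The bench bottle is the orange one at (188,203), cap down-right. The green decoy is at (238,240). The side view agrees. Next I'll measure.

```bash
cat > h.py <<'E'
import numpy as np,cv2
def cam(d): return d["mtx"],d["extrinsics"]
def ray(d,px,z):
    K,E=cam(d);R,t=E[:3,:3],E[:3,3];px=np.atleast_2d(px).astype(float)
    v=np.c_[px,np.ones(len(px))]@np.linalg.inv(K).T@R;o=-R.T@t
    return o+v*((z-o[2])/v[:,2])[:,None]
def cloud(d):
    K,E=cam(d);R,t=E[:3,:3],E[:3,3];h,w=d["depth"].shape
    u,v=np.meshgrid(np.arange(w),np.arange(h));p=np.stack([u,v,np.ones_like(u)],-1)@np.linalg.inv(K).T*d["depth"][...,None]
    return (p-t)@R
E
python3 - <<'E'
from h import *
d=np.load("top0.npz");img=d["img"];P=cloud(d)
hsv=cv2.cvtColor(img,cv2.COLOR_BGR2HSV)
H,S,V=[hsv[...,i].astype(int) for i in range(3)]
u,v=np.meshgrid(np.arange(512),np.arange(384))
def box(a,b,c,e): return (u>=a)&(u<=b)&(v>=c)&(v<=e)
def rep(n,m,z):
    c,_=cv2.findContours((m*255).astype(np.uint8),cv2.RETR_EXTERNAL,cv2.CHAIN_APPROX_NONE);c=max(c,key=cv2.contourArea)
    q=ray(d,c[:,0,:],z); rr=cv2.minAreaRect((q[:,:2]*1000).astype(np.float32)); M=cv2.moments(c)
    print(n,len(c),"rect",np.round(rr[0],1),np.round(rr[1],1),round(rr[2],1),"px",np.round([M['m10']/M['m00'],M['m01']/M['m00']],1),"medz",np.round(np.median(P[m][:,2]),4))
rep("benchbody",box(170,205,185,210)&(S>120)&(V>70),.048)
rep("lanebody",box(222,246,160,192)&(S>120)&(V>50),.056)
rep("benchcap",box(185,205,205,225)&(S<50)&(P[...,2]>.03),.035)
rep("lanecap",box(228,245,188,205)&(S<60)&(P[...,2]>.03),.045)
rep("pad",box(296,316,168,188)&(V<35)&(P[...,2]<.02),.008)
for a in(258,283,333): rep("cap%d"%a,box(a-11,a+11,163,187)&(P[...,2]>.112),.122)
z=P[...,2]; w=box(210,355,150,168)&(z>.042)&(z<.056)
q=P[w][:,:2];print("upstand",w.sum(),np.polyfit(q[:,1],q[:,0],1),q.min(0),q.max(0))
fl=box(214,352,155,195)&(z>.004)&(z<.014);q=P[fl][:,:2];print("floor",q.min(0),q.max(0))
for n,b in dict(beaker=(195,222,118,152),jug=(125,175,120,170),reagent=(110,145,185,215),solvent=(400,440,225,255),green=(222,262,224,262)).items():
    m=box(*b)&(z>.03);q=P[m];print(n,q.min(0).round(3),q.max(0).round(3))
cv2.imwrite("pics/crop.png",cv2.resize(img[140:270,160:360],None,fx=4,fy=4,interpolation=cv2.INTER_CUBIC))
E
```

```text
benchbody 58 rect [504.5 294.2] [68.6 45.2] 27.0 px [185.4 200.1] medz 0.0483
lanebody 65 rect [579. 134.] [69.9 45.9] 5.5 px [234.1 177.6] medz 0.0563
benchcap 44 rect [454.  269.6] [35.7 42.6] 26.9 px [193. 216.] medz 0.0407
lanecap 44 rect [524.4 129.9] [36.6 42.9] 0.6 px [236.  194.5] medz 0.048
pad 62 rect [ 585.8 -103. ] [54.3 55.5] 89.6 px [305. 178.] medz 0.0088
cap258 33 rect [581.7  56.3] [34.9 34.5] 0.2 px [257.6 173.6] medz 0.1221
cap283 33 rect [583.4 -21.9] [34.4 38.1] 89.9 px [282.5 173.3] medz 0.1221
cap333 34 rect [ 583.9 -185. ] [37.2 37.8] 33.9 px [334.9 173. ] medz 0.1219
upstand 335 [-0.02881853  0.63482008] [ 0.61107125 -0.24217476] [0.64431902 0.1955736 ]
floor [ 0.52723931 -0.26394489] [0.66644753 0.20720562]
beaker [0.362 0.033 0.031] [0.757 0.261 1.422]
jug [0.362 0.033 0.03 ] [0.731 0.487 1.422]
reagent [0.362 0.033 0.03 ] [0.53  0.511 1.422]
solvent [ 0.352 -0.472  0.03 ] [0.423 0.033 1.422]
green [0.318 0.033 0.031] [0.421 0.163 1.422]
```

View pics/crop.png

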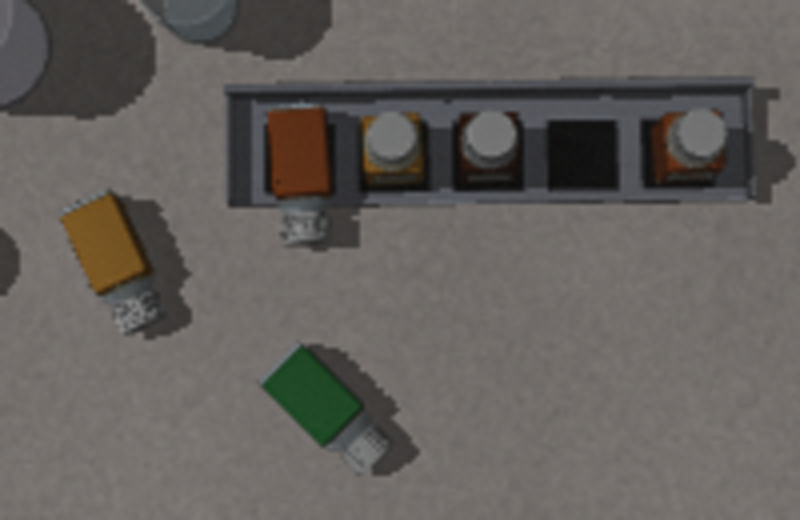

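The crop confirms the layout: pad 1 is empty (crop 582,153), the lane bottle's cap sticks out at the front (303,225), and the orange bench bottle's cap is at (135,312). I'll grip each body near the shoulder with the tool tilted about 60° forward, then turn it 90° to stand the bottle up.

```bash
cat > plan.py <<'E'
import sys,numpy as np
from scipy.spatial.transform import Rotation as Ro
from workcell import r
# plan.py x y z phi yaw : TCP target (mm, deg); phi = forward lean from straight down
x,y,z,phi,yaw=map(float,sys.argv[1:6])
f,p=np.radians([yaw,phi]);F=np.array([np.cos(f),np.sin(f),0]);U=np.array([0,0,1.])
X=F*np.cos(p)+U*np.sin(p);Z=F*np.sin(p)-U*np.cos(p);T=Ro.from_matrix(np.c_[X,np.cross(Z,X),Z])
s=r.get_state();C=Ro.from_quat(np.roll(s["ee_rot"],-1))
d=np.array([x,y,z])/1000-s["tool_pos"]
print("t",round(s["time_s"],2),"tcp",s["tool_pos"].round(4),"w",round(s["width"],4),"grip",round(s["grip_force"],1),"F",s["wrist_force"].round(1),"q",s["joint_pos"].round(2))
print("world mm",(d*1000).round(1),"linear",(C.inv().apply(d)/.15).round(3),"turn",((C.inv()*T).as_rotvec()/(np.pi/4)).round(3))
E
python3 plan.py 400 80 320 0 4.5
```

```text
t 0.1 tcp [ 0.1754 -0.5991  0.2301] w 0.0853 grip 0.0 F [-0.5  0.4 -0.6] q [-1.36  0.31  1.64 -0.    1.2  -0.07]
world mm [224.6 679.1  89.9] linear [ 2.709 -3.925 -0.59 ] turn [-0.003  0.     0.263]
```

```bash
python3 -m creep '[{"turn":[0,0,0],"linear":[0,0,-0.6],"fingers":1},{"turn":[0,0,0],"linear":[0,0,-0.6],"fingers":1},{"turn":[0,0,0],"linear":[0.2,-0.4,-0.6],"fingers":1},{"turn":[0,0,0],"linear":[0.4,-0.7,-0.6],"fingers":1},{"turn":[0,0,0],"linear":[0.68,-1,-0.6],"fingers":1},{"turn":[0,0,0],"linear":[0.68,-1,-0.6],"fingers":1}]' 60
for i in 1 2 3; do python3 -m creep '[{"turn":[0,0,0],"linear":[0.2,-0.3,0],"fingers":1},{"turn":[0,0,0],"linear":[0.4,-0.6,0],"fingers":1},{"turn":[0,0,0],"linear":[0.68,-0.98,0],"fingers":1},{"turn":[0,0,0],"linear":[0.68,-0.98,0],"fingers":1}]' >/dev/null; done
python3 plan.py 400 80 320 0 4.5; python3 plan.py 400 80 320 60 4.5
```

```text
time_s: 0.7
tool_pos: [0.2317, -0.424, 0.3207]
ee_rot: [-0.001, 0.99, 0.142, 0.0]
wrist_force: [-0.6, -0.3, -0.3]
width: 0.0856
grip_force: 0.0
t 1.9 tcp [0.4012 0.0852 0.3211] w 0.0855 grip 0.0 F [-0.5 -0.5  0.4] q [ 0.1  -0.21  1.99  0.    1.36  1.38]
world mm [-1.2 -5.2 -1.1] linear [-0.017  0.031  0.007] turn [-0.001 -0.     0.266]
t 1.9 tcp [0.4012 0.0852 0.3211] w 0.0855 grip 0.0 F [-0.5 -0.5  0.4] q [ 0.1  -0.21  1.99  0.    1.36  1.38]
world mm [-1.2 -5.2 -1.1] linear [-0.017  0.031  0.007] turn [-0.141  1.328  0.241]
```

```bash
python3 -m creep '[{"turn":[0,0,0.13],"linear":[0,0,0],"fingers":0.42},{"turn":[0,0,0.266],"linear":[0,0,0],"fingers":0.42},{"turn":[0,0,0.266],"linear":[0,0,0],"fingers":0.42}]' >/dev/null
for i in 1 2; do python3 -m creep '[{"turn":[0,0.15,0],"linear":[0,0,0],"fingers":0.42},{"turn":[0,0.3,0],"linear":[0,0,0],"fingers":0.42},{"turn":[0,0.45,0],"linear":[0,0,0],"fingers":0.42},{"turn":[0,0.6,0],"linear":[0,0,0],"fingers":0.42},{"turn":[0,0.667,0],"linear":[0,0,0],"fingers":0.42},{"turn":[0,0.667,0],"linear":[0,0,0],"fingers":0.42}]' ; done
python3 plan.py 481.7 126.5 83 60 4.5
```

```text
time_s: 2.8
tool_pos: [0.3991, 0.0816, 0.3197]
ee_rot: [-0.009, 0.965, 0.037, 0.258]
wrist_force: [-0.5, 0.7, 0.1]
width: 0.0608
grip_force: 0.0
time_s: 3.4
tool_pos: [0.4198, 0.0911, 0.3197]
ee_rot: [-0.016, 0.867, 0.033, 0.497]
wrist_force: [-0.9, 0.2, 0.0]
width: 0.0605
grip_force: 0.0
t 3.4 tcp [0.4198 0.0911 0.3197] w 0.0605 grip 0.0 F [-0.9  0.2  0. ] q [ 0.19 -0.78  2.62 -0.38  0.28  1.99]
world mm [  61.9   35.4 -236.7] linear [-1.145 -0.214  1.167] turn [0.011 0.007 0.002]
```

```bash
python3 -m creep '[{"turn":[0,0,0],"linear":[-0.1,-0.1,0.2],"fingers":0.42},{"turn":[0,0,0],"linear":[-0.2,-0.15,0.4],"fingers":0.42},{"turn":[0,0,0],"linear":[-0.4,-0.21,0.55],"fingers":0.42},{"turn":[0,0,0],"linear":[-0.6,-0.21,0.6],"fingers":0.42},{"turn":[0,0,0],"linear":[-0.6,-0.21,0.6],"fingers":0.42}]'; python3 plan.py 481.7 126.5 83 60 4.5
```

```text
time_s: 3.9
tool_pos: [0.4273, 0.1271, 0.2622]
ee_rot: [-0.02, 0.881, 0.021, 0.472]
wrist_force: [0.9, -0.2, -0.3]
width: 0.0607
grip_force: 0.0
t 3.9 tcp [0.4273 0.1271 0.2622] w 0.0607 grip 0.0 F [ 0.9 -0.2 -0.3] q [ 0.37 -0.55  2.62 -1.19  0.27  2.94]
world mm [  54.4   -0.6 -179.2] linear [-0.793  0.044  0.963] turn [ 0.013  0.081 -0.032]
```

```bash
cat >> plan.py <<'E'
import json;open("log.jsonl","a").write(json.dumps([s["joint_pos"].tolist(),s["tool_pos"].tolist(),s["ee_rot"].tolist()])+"\n")
E
python3 plan.py 481.7 126.5 83 60 4.5 >/dev/null
python3 -m creep '[{"turn":[0,-0.15,0],"linear":[0,0,0],"fingers":0.42},{"turn":[0,-0.3,0],"linear":[0,0,0],"fingers":0.42},{"turn":[0,-0.45,0],"linear":[0.1,0,0.1],"fingers":0.42},{"turn":[0,-0.6,0],"linear":[0.2,0,0.2],"fingers":0.42},{"turn":[0,-0.7,0],"linear":[0.3,0,0.3],"fingers":0.42},{"turn":[0,-0.7,0],"linear":[0.3,0,0.3],"fingers":0.42},{"turn":[0,-0.7,0],"linear":[0.3,0,0.3],"fingers":0.42}]'; python3 plan.py 480 130 250 30 4.5
python3 -m creep '[{"turn":[0,-0.15,0],"linear":[0,0,-0.1],"fingers":0.42},{"turn":[0,-0.3,0],"linear":[0.3,0,0],"fingers":0.42},{"turn":[0,-0.45,0],"linear":[0.4,0,0],"fingers":0.42},{"turn":[0,-0.6,0],"linear":[0.5,0,0],"fingers":0.42},{"turn":[0,-0.7,0],"linear":[0.5,0,0],"fingers":0.42},{"turn":[0,-0.7,0],"linear":[0.5,0,0],"fingers":0.42}]'; python3 plan.py 480 130 250 30 4.5
cat > fit.py <<'E'
import json,numpy as np
from scipy.optimize import least_squares
from scipy.spatial.transform import Rotation as Ro
D=[json.loads(l) for l in open("log.jsonl")]
def fk(k,q):
    a,d,lat,L2,e2,L3,e3,L6=k; y=lambda t:Ro.from_euler("y",t); z=lambda t:Ro.from_euler("z",t)
    f=y(q[1]+q[2]); h=f*z(q[3])*y(q[4])
    p=np.array([a,lat,d])+y(q[1]).apply([e2,0,L2])+f.apply([e3,0,L3])+h.apply([0,0,L6])
    return z(q[0]).apply(p),z(q[0])*h*z(q[5])
if __name__=="__main__":
    s=least_squares(lambda k:np.concatenate([fk(k,q)[0]-p for q,p,_ in D]+[1e-3*(k-.1)]),[0,.3,.04,.35,0,.35,0,.25])
    print(s.x.round(4),np.abs(s.fun).max()); np.save("k.npy",s.x)
    for q,p,o in D: print((fk(s.x,q)[0]-p).round(4), (fk(s.x,q)[1].inv()*Ro.from_quat(np.roll(o,-1))).as_rotvec().round(2))
E
python3 fit.py
```

```text
time_s: 4.6
tool_pos: [0.4943, 0.1309, 0.2791]
ee_rot: [-0.016, 0.976, 0.026, 0.217]
wrist_force: [1.2, -0.0, 0.6]
width: 0.0609
grip_force: 0.0
t 4.6 tcp [0.4943 0.1309 0.2791] w 0.0609 grip 0.0 F [ 1.2 -0.   0.6] q [ 0.2  -0.22  2.15 -0.06  0.78  1.75]
world mm [-14.3  -0.9 -29.1] linear [-0.169  0.005  0.135] turn [-0.01   0.107 -0.036]
time_s: 5.2
tool_pos: [0.5577, 0.1341, 0.3052]
ee_rot: [-0.007, 0.998, 0.03, -0.059]
wrist_force: [0.0, 0.9, 0.0]
width: 0.0605
grip_force: 0.0
t 5.2 tcp [0.5577 0.1341 0.3052] w 0.0605 grip 0.0 F [0.  0.9 0. ] q [0.14 0.22 1.6  0.03 1.44 1.65]
world mm [-77.7  -4.1 -55.2] linear [-0.472  0.004  0.426] turn [-0.018  0.815 -0.03 ]
[ 4.000e-04  3.143e-01  4.350e-02  4.818e-01 -1.000e-04  5.261e-01
  3.660e-02  3.173e-01] 0.000426143621422165
[0. 0. 0.] [ 0.   -0.    1.57]
[-0. -0. -0.] [ 0.   -0.    1.57]
[ 0. -0.  0.] [-0.    0.    1.57]
```

```bash
echo '[[-1.35568959,0.30894530,1.63507041,-6.1e-6,1.19973218,-0.069757697],[0.17541623,-0.59908314,0.23013958],[-0.00107,0.98987,0.14195,-8e-5]]'>>log.jsonl; python3 fit.py|head -2
cat > ik.py <<'E'
import numpy as np
from fit import fk
from scipy.optimize import least_squares
from scipy.spatial.transform import Rotation as Ro
k=np.load("k.npy");lo=np.array([-3.06,-.79,.05,-1.19,.05,-2.94]);hi=np.array([3.06,1.96,2.63,4.34,2.64,2.94])
def pose(phi,yaw):
    f,p=np.radians([yaw,phi]);F=np.array([np.cos(f),np.sin(f),0]);U=np.array([0,0,1.])
    X=F*np.cos(p)+U*np.sin(p);Z=F*np.sin(p)-U*np.cos(p);return Ro.from_matrix(np.c_[X,np.cross(Z,X),Z])
def ik(p,phi,yaw):
    T=pose(phi,yaw)*Ro.from_euler("z",-np.pi/2);b=None
    for q4 in(0.,3.1,-.5,.5):
        q0=np.clip([np.arctan2(p[1],p[0]),.3,1.6,q4,1.,1.4],lo,hi)
        s=least_squares(lambda q:np.r_[fk(k,q)[0]-p,.3*(T.inv()*fk(k,q)[1]).as_rotvec()],q0,bounds=(lo,hi))
        if b is None or s.cost<b.cost-1e-9:b=s
    return np.sqrt(2*b.cost),b.x
if __name__=="__main__":
    for n,G,yaw in(("lane",(.556,.132,.04),4.5),("bench",(.478,.281,.032),26),("pl4",(.582,.137,.07),1),("pl1",(.585,-.103,.07),1)):
        for phi in((60,50,45,40,35,30) if n in("lane","bench") else (-30,-40,-45,-50,-55)):
            p=np.array(G)+pose(phi,yaw).apply([0,0,.024]);c,q=ik(p,phi,yaw);print(n,phi,round(c,4),q.round(2))
E
python3 ik.py
```

```text
[0.     0.3144 0.0435 0.4818 0.     0.5264 0.0366 0.3173] 0.0004264421109088602
[-0.  0.  0.] [ 0.   -0.    1.57]
lane 60 0.0 [ 0.22  0.6   2.38  3.3   0.89 -1.6 ]
lane 50 0.0 [ 0.21  0.48  2.35  3.33  0.57 -1.64]
lane 45 0.0 [ 0.2   0.44  2.32  3.36  0.41 -1.68]
lane 40 0.0 [ 0.2   0.41  2.29  3.43  0.26 -1.76]
lane 35 0.0 [ 0.19  0.39  2.25  3.67  0.13 -2.01]
lane 30 0.0 [ 0.18  0.38  2.21 -1.04  0.06  2.7 ]
bench 60 0.0 [ 0.45  0.62  2.42  3.14  0.94 -1.57]
bench 50 0.0 [ 0.45  0.49  2.39  3.14  0.61 -1.57]
bench 45 0.0 [ 0.45  0.45  2.36  3.14  0.45 -1.57]
bench 40 0.0 [ 0.45  0.41  2.33  3.14  0.3  -1.57]
bench 35 0.0 [ 0.45  0.39  2.29  3.14  0.15 -1.57]
bench 30 0.0097 [ 0.45  0.37  2.23 -0.03  0.05  1.6 ]
pl4 -30 0.0 [0.13 0.77 1.43 0.06 1.47 1.66]
pl4 -40 0.0 [0.12 0.87 1.3  0.07 1.66 1.66]
pl4 -45 0.0 [0.12 0.93 1.24 0.08 1.76 1.66]
pl4 -50 0.0 [0.12 0.98 1.18 0.08 1.85 1.66]
pl4 -55 0.0 [0.12 1.04 1.12 0.09 1.94 1.66]
pl1 -30 0.0 [-0.2   0.76  1.44 -0.11  1.46  1.4 ]
pl1 -40 0.0 [-0.18  0.87  1.31 -0.13  1.65  1.41]
pl1 -45 0.0 [-0.18  0.92  1.25 -0.14  1.74  1.41]
pl1 -50 0.0 [-0.18  0.98  1.19 -0.15  1.84  1.41]
pl1 -55 0.0 [-0.17  1.03  1.13 -0.16  1.93  1.4 ]
```

Run:
```python
from ik import *
def t(n,G,phi,yaw):
    p=np.array(G)+pose(phi,yaw).apply([0,0,.024]);c,q=ik(p,phi,yaw);print(n,phi,round(c,4),"TCP",(p*1000).round(1),q.round(2))
for phi in(25,20,15):
    t("lane",(.5515,.132,.04),phi,4.5);t("bench",(.476,.280,.034),phi,26)
for phi in(20,0,-20,-45,-70,-75): t("lift",(.5515,.132,.24),phi,4.5)
for phi in(-65,-70,-75):
    t("pl1",(.593,-.103,.073),phi,1);t("pl1 hi",(.593,-.103,.2),phi,1);t("spot",(.45,-.3,.065),phi,-30)
from h import *
d=np.load("top0.npz");P=cloud(d)
for n,b in dict(beaker=(193,222,118,155),jug=(130,175,130,170),reagent=(110,145,188,215),solvent=(400,440,225,255),green=(222,262,224,262),hot=(295,350,72,130),scale=(365,436,65,148)).items():
    q=P[b[2]:b[3],b[0]:b[1]].reshape(-1,3);q=q[(q[:,2]>.02)&(q[:,2]<.25)];print(n,np.percentile(q,[1,99],axis=0).round(3).tolist())
```

```text
lane 25 0.0 TCP [561.6 132.8  18.2] [ 0.18  0.38  2.17 -0.26  0.17  1.92]
bench 25 0.0 TCP [485.1 284.4  12.2] [0.45 0.37 2.2  0.   0.13 1.57]
lane 20 0.0 TCP [559.7 132.6  17.4] [ 0.18  0.39  2.12 -0.12  0.29  1.77]
bench 20 0.0 TCP [483.4 283.6  11.4] [0.45 0.38 2.15 0.   0.26 1.57]
lane 15 0.0 TCP [557.7 132.5  16.8] [ 0.17  0.41  2.06 -0.06  0.41  1.71]
bench 15 0.0 TCP [481.6 282.7  10.8] [0.45 0.4  2.1  0.   0.39 1.57]
lift 20 0.0 TCP [559.7 132.6 217.4] [ 0.18  0.04  2.02 -0.05  0.73  1.7 ]
lift 0 0.0 TCP [551.5 132.  216. ] [0.16 0.21 1.79 0.   1.14 1.65]
lift -20 0.0 TCP [543.3 131.4 217.4] [0.15 0.42 1.56 0.02 1.52 1.63]
lift -45 0.0 TCP [534.6 130.7 223. ] [0.14 0.68 1.3  0.04 1.95 1.63]
lift -70 0.0 TCP [529.  130.2 231.8] [0.13 0.92 1.11 0.07 2.33 1.64]
lift -75 0.0 TCP [528.4 130.2 233.8] [0.13 0.96 1.08 0.08 2.4  1.64]
pl1 -65 0.0 TCP [ 571.3 -103.4   62.9] [-0.16  1.15  0.99 -0.19  2.12  1.39]
pl1 hi -65 0.0 TCP [ 571.3 -103.4  189.9] [-0.16  0.99  1.02 -0.21  2.25  1.36]
spot -65 0.0 TCP [ 431.2 -289.1   54.9] [-0.62  1.06  1.2  -0.1   2.02  1.49]
pl1 -70 0.0 TCP [ 570.5 -103.4   64.8] [-0.16  1.2   0.94 -0.21  2.21  1.38]
pl1 hi -70 0.0 TCP [ 570.5 -103.4  191.8] [-0.16  1.03  0.98 -0.23  2.33  1.35]
spot -70 0.0 TCP [ 430.5 -288.7   56.8] [-0.62  1.11  1.15 -0.1   2.1   1.49]
pl1 -75 0.0 TCP [ 569.8 -103.4   66.8] [-0.16  1.25  0.89 -0.23  2.29  1.37]
pl1 hi -75 0.0 TCP [ 569.8 -103.4  193.8] [-0.16  1.08  0.95 -0.26  2.4   1.33]
spot -75 0.0 TCP [ 429.9 -288.4   58.8] [-0.62  1.16  1.11 -0.11  2.18  1.48]
beaker [[0.674, 0.184, 0.022], [0.754, 0.264, 0.115]]
jug [[0.622, 0.352, 0.022], [0.729, 0.475, 0.143]]
reagent [[0.46, 0.444, 0.025], [0.527, 0.509, 0.126]]
solvent [[0.353, -0.466, 0.028], [0.421, -0.408, 0.173]]
green [[0.324, 0.062, 0.03], [0.418, 0.159, 0.055]]
hot [[0.766, -0.239, 0.024], [0.939, -0.077, 0.079]]
scale [[0.7, -0.518, 0.025], [0.953, -0.314, 0.085]]
```

```bash
python3 plan.py 561.6 132.8 150 25 4.5
```

```text
t 5.2 tcp [0.5577 0.1341 0.3052] w 0.0605 grip 0.0 F [0.  0.9 0. ] q [0.14 0.22 1.6  0.03 1.44 1.65]
world mm [   3.9   -1.3 -155.2] linear [0.146 0.029 1.024] turn [-0.019  0.704 -0.029]
```

```bash
python3 -m creep '[{"turn":[-0.01,0.15,-0.02],"linear":[0,0,0],"fingers":0.42},{"turn":[-0.01,0.3,-0.02],"linear":[0,0,0.2],"fingers":0.42},{"turn":[-0.01,0.45,-0.02],"linear":[0,0,0.4],"fingers":0.42},{"turn":[-0.02,0.6,-0.02],"linear":[-0.1,0,0.6],"fingers":0.42},{"turn":[-0.02,0.7,-0.02],"linear":[-0.1,0,0.8],"fingers":0.42},{"turn":[-0.02,0.7,-0.02],"linear":[-0.1,0,0.8],"fingers":0.42}]'; python3 plan.py 561.6 132.8 140 25 4.5
```

```text
time_s: 5.8
tool_pos: [0.5156, 0.1329, 0.1796]
ee_rot: [-0.006, 0.978, 0.036, 0.207]
wrist_force: [-1.4, 0.4, -1.4]
width: 0.0607
grip_force: 0.0
t 5.8 tcp [0.5156 0.1329 0.1796] w 0.0607 grip 0.0 F [-1.4  0.4 -1.4] q [ 0.2  -0.02  2.19 -0.1   0.56  1.78]
world mm [ 46.   -0.1 -39.6] linear [0.173 0.022 0.365] turn [ 0.006  0.025 -0.005]
```

```bash
python3 -m creep '[{"turn":[0,0.025,-0.005],"linear":[0.17,0.02,0.2],"fingers":0.42},{"turn":[0,0.025,-0.005],"linear":[0.173,0.022,0.365],"fingers":0.42},{"turn":[0,0.025,-0.005],"linear":[0.173,0.022,0.365],"fingers":0.42},{"turn":[0,0.025,-0.005],"linear":[0.173,0.022,0.365],"fingers":0.42}]'>/dev/null; python3 plan.py 561.6 132.8 18 25 4.5
python3 - <<'E'
from workcell import r
import cv2
a=r.read_camera("top")["img"][100:230,170:300];b=r.read_camera("side")["img"][110:240,210:340]
cv2.imwrite("pics/pre.png",cv2.resize(cv2.hconcat([a,b]),None,fx=3,fy=3))
E
```

```text
t 6.2 tcp [0.5764 0.1349 0.1525] w 0.0608 grip 0.0 F [-0.5  0.3 -0. ] q [ 0.18  0.13  2.11 -0.11  0.45  1.77]
world mm [ -14.8   -2.1 -134.5] linear [-0.485  0.005  0.761] turn [ 0.004 -0.026 -0.004]
```

View pics/pre.png

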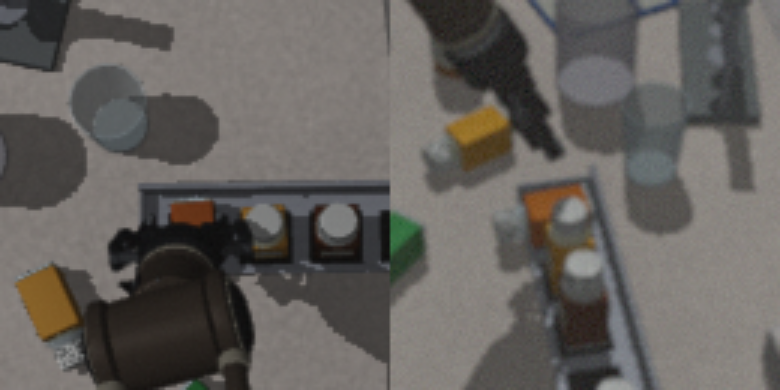

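The gripper is above the lane bottle, with the fingers straddling it at about (165,235) and (245,235) in the left half. I'll descend from here.

```bash
python3 -m creep '[{"turn":[0,-0.026,0],"linear":[-0.1,0,0.15],"fingers":0.42},{"turn":[0,-0.026,0],"linear":[-0.2,0,0.31],"fingers":0.42},{"turn":[0,-0.026,0],"linear":[-0.3,0.005,0.46],"fingers":0.42},{"turn":[0,-0.026,0],"linear":[-0.4,0.005,0.62],"fingers":0.42},{"turn":[0,-0.026,0],"linear":[-0.45,0.005,0.7],"fingers":0.42},{"turn":[0,-0.026,0],"linear":[-0.48,0.005,0.75],"fingers":0.42},{"turn":[0,-0.026,0],"linear":[-0.48,0.005,0.75],"fingers":0.42},{"turn":[0,-0.026,0],"linear":[-0.48,0.005,0.75],"fingers":0.42}]'; python3 plan.py 561.6 132.8 18 25 4.5
```

```text
time_s: 7.1
tool_pos: [0.5613, 0.133, 0.0198]
ee_rot: [-0.008, 0.975, 0.037, 0.217]
wrist_force: [0.5, -0.6, 1.0]
width: 0.0604
grip_force: 0.0
t 7.1 tcp [0.5613 0.133  0.0198] w 0.0604 grip 0.0 F [ 0.5 -0.6  1. ] q [ 0.18  0.37  2.17 -0.28  0.17  1.94]
world mm [ 0.3 -0.2 -1.8] linear [-0.003  0.001  0.011] turn [ 0.003 -0.002 -0.004]
```

```bash
python3 -m creep '[{"turn":[0,0,0],"linear":[0,0,0.008],"fingers":0.2},{"turn":[0,0,0],"linear":[0,0,0.008],"fingers":0},{"turn":[0,0,0],"linear":[0,0,0.008],"fingers":-0.3},{"turn":[0,0,0],"linear":[0,0,0.008],"fingers":-0.3},{"turn":[0,0,0],"linear":[0,0,0.008],"fingers":-0.3}]' 70; python3 plan.py 561.6 132.8 218 25 4.5
```

```text
time_s: 7.6
tool_pos: [0.562, 0.133, 0.019]
ee_rot: [-0.008, 0.975, 0.036, 0.217]
wrist_force: [-3.2, -0.3, 6.6]
width: 0.0476
grip_force: 72.5
t 7.6 tcp [0.562 0.133 0.019] w 0.0476 grip 72.5 F [-3.2 -0.3  6.6] q [ 0.18  0.38  2.17 -0.28  0.17  1.95]
world mm [ -0.4  -0.2 199. ] linear [ 0.561  0.002 -1.203] turn [ 0.003 -0.003 -0.004]
```

```bash
python3 -m creep '[{"turn":[0,0,0],"linear":[0.03,0,-0.06],"fingers":-0.3},{"turn":[0,0,0],"linear":[0.09,0,-0.19],"fingers":-0.3},{"turn":[0,0,0],"linear":[0.16,0,-0.35],"fingers":-0.3},{"turn":[0,0,0],"linear":[0.25,0,-0.53],"fingers":-0.3},{"turn":[0,0,0],"linear":[0.34,0,-0.72],"fingers":-0.3},{"turn":[0,0,0],"linear":[0.42,0,-0.9],"fingers":-0.3},{"turn":[0,0,0],"linear":[0.46,0,-0.99],"fingers":-0.3},{"turn":[0,0,0],"linear":[0.46,0,-0.99],"fingers":-0.3},{"turn":[0,0,0],"linear":[0.46,0,-0.99],"fingers":-0.3}]'; python3 plan.py 550 125 240 -20 4.5
```

```text
time_s: 8.5
tool_pos: [0.5597, 0.1328, 0.1803]
ee_rot: [-0.007, 0.976, 0.037, 0.215]
wrist_force: [0.3, 0.9, -3.1]
width: 0.0473
grip_force: 72.4
t 8.5 tcp [0.5597 0.1328 0.1803] w 0.0473 grip 72.4 F [ 0.3  0.9 -3.1] q [ 0.18  0.06  2.11 -0.09  0.54  1.75]
world mm [-9.7 -7.8 59.7] linear [ 0.105  0.047 -0.39 ] turn [ 0.002 -0.997 -0.005]
```

```bash
python3 -m creep '[{"turn":[0,-0.08,0],"linear":[0.1,0.01,-0.1],"fingers":-0.3},{"turn":[0,-0.2,0],"linear":[0.1,0.02,-0.3],"fingers":-0.3},{"turn":[0,-0.35,0],"linear":[0.1,0.04,-0.39],"fingers":-0.3},{"turn":[0,-0.5,0],"linear":[0.1,0.04,-0.39],"fingers":-0.3},{"turn":[0,-0.65,0],"linear":[0.1,0.04,-0.39],"fingers":-0.3},{"turn":[0,-0.8,0],"linear":[0.1,0.04,-0.39],"fingers":-0.3},{"turn":[0,-0.92,0],"linear":[0.1,0.04,-0.39],"fingers":-0.3},{"turn":[0,-1,0],"linear":[0.1,0.04,-0.39],"fingers":-0.3},{"turn":[0,-1,0],"linear":[0.1,0.04,-0.39],"fingers":-0.3}]'; python3 plan.py 530 50 220 -65 1
```

```text
time_s: 9.4
tool_pos: [0.5503, 0.1259, 0.2363]
ee_rot: [0.007, 0.984, 0.036, -0.176]
wrist_force: [0.2, 0.2, -3.7]
width: 0.0472
grip_force: 72.4
t 9.4 tcp [0.5503 0.1259 0.2363] w 0.0472 grip 72.4 F [ 0.2  0.2 -3.7] q [0.14 0.41 1.52 0.02 1.56 1.63]
world mm [-20.3 -75.9 -16.3] linear [-0.124  0.494  0.163] turn [ 0.052 -0.992  0.053]
```

```bash
python3 -m creep '[{"turn":[0,-0.08,0],"linear":[0,0.02,0],"fingers":-0.3},{"turn":[0.01,-0.2,0.01],"linear":[0,0.06,0],"fingers":-0.3},{"turn":[0.02,-0.35,0.02],"linear":[-0.03,0.13,0.03],"fingers":-0.3},{"turn":[0.03,-0.5,0.03],"linear":[-0.06,0.22,0.06],"fingers":-0.3},{"turn":[0.04,-0.65,0.04],"linear":[-0.09,0.31,0.09],"fingers":-0.3},{"turn":[0.05,-0.8,0.05],"linear":[-0.12,0.4,0.12],"fingers":-0.3},{"turn":[0.052,-0.92,0.053],"linear":[-0.124,0.47,0.15],"fingers":-0.3},{"turn":[0.052,-0.992,0.053],"linear":[-0.124,0.494,0.163],"fingers":-0.3},{"turn":[0.052,-0.992,0.053],"linear":[-0.124,0.494,0.163],"fingers":-0.3}]'; python3 plan.py 571.5 -103 190 -65 1
```

```text
time_s: 10.3
tool_pos: [0.5287, 0.0497, 0.2195]
ee_rot: [0.004, 0.844, 0.007, -0.537]
wrist_force: [-0.2, 0.2, -3.2]
width: 0.0472
grip_force: 72.6
t 10.3 tcp [0.5287 0.0497 0.2195] w 0.0472 grip 72.6 F [-0.2  0.2 -3.2] q [ 0.01  0.86  1.19 -0.    2.23  1.57]
world mm [  42.8 -152.7  -29.5] linear [ 0.291  1.023 -0.16 ] turn [-0.001 -0.002  0.   ]
```

```bash
python3 -m creep '[{"turn":[0,0,0],"linear":[0,0.08,0],"fingers":-0.3},{"turn":[0,0,0],"linear":[0.05,0.24,-0.03],"fingers":-0.3},{"turn":[0,0,0],"linear":[0.1,0.44,-0.06],"fingers":-0.3},{"turn":[0,0,0],"linear":[0.18,0.65,-0.1],"fingers":-0.3},{"turn":[0,0,0],"linear":[0.25,0.85,-0.14],"fingers":-0.3},{"turn":[0,0,0],"linear":[0.28,0.96,-0.16],"fingers":-0.3},{"turn":[0,0,0],"linear":[0.291,1,-0.16],"fingers":-0.3},{"turn":[0,0,0],"linear":[0.291,1,-0.16],"fingers":-0.3}]' >/dev/null; python3 plan.py 571.5 -103 68 -65 1
python3 - <<'E'
from workcell import r
import cv2
from h import *
t=r.read_camera("top");np.savez("top1.npz",**t)
s=r.read_camera("side");np.savez("side1.npz",**s)
a=t["img"][120:250,230:360];b=s["img"][150:280,210:340]
cv2.imwrite("pics/up.png",cv2.resize(cv2.hconcat([a,b]),None,fx=3,fy=3))
E
```

```text
t 11.1 tcp [ 0.5728 -0.0991  0.1951] w 0.0471 grip 72.6 F [ 0.1 -0.3 -1.5] q [-0.16  0.98  1.02 -0.21  2.25  1.36]
world mm [  -1.3   -3.9 -127.1] linear [0.762 0.027 0.371] turn [-0.001 -0.008  0.001]
```

View pics/up.png

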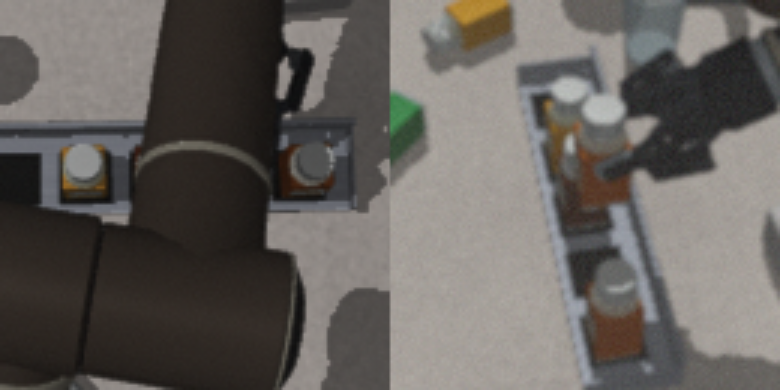

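The side half shows the bottle held upright at about (605,150), above place 1. I'll descend.

```bash
python3 -m creep '[{"turn":[0,-0.008,0],"linear":[0.04,0.027,0.02],"fingers":-0.3},{"turn":[0,-0.008,0],"linear":[0.13,0.027,0.06],"fingers":-0.3},{"turn":[0,-0.008,0],"linear":[0.24,0.027,0.12],"fingers":-0.3},{"turn":[0,-0.008,0],"linear":[0.36,0.027,0.175],"fingers":-0.3},{"turn":[0,-0.008,0],"linear":[0.48,0.027,0.234],"fingers":-0.3},{"turn":[0,-0.008,0],"linear":[0.59,0.027,0.288],"fingers":-0.3},{"turn":[0,-0.008,0],"linear":[0.68,0.027,0.332],"fingers":-0.3},{"turn":[0,-0.008,0],"linear":[0.74,0.027,0.361],"fingers":-0.3},{"turn":[0,-0.008,0],"linear":[0.762,0.027,0.371],"fingers":-0.3},{"turn":[0,-0.008,0],"linear":[0.762,0.027,0.371],"fingers":-0.3}]' ; python3 plan.py 571.5 -103 62.5 -65 1
```

```text
time_s: 12.2
tool_pos: [0.5713, -0.1028, 0.0671]
ee_rot: [0.004, 0.843, 0.008, -0.538]
wrist_force: [-1.2, 0.1, -2.1]
width: 0.0471
grip_force: 72.6
t 12.2 tcp [ 0.5713 -0.1028  0.0671] w 0.0471 grip 72.6 F [-1.2  0.1 -2.1] q [-0.16  1.14  0.99 -0.19  2.13  1.39]
world mm [ 0.2 -0.2 -4.6] linear [0.028 0.001 0.012] turn [-0.     0.002  0.001]
```

```bash
python3 -m creep '[{"turn":[0,0,0],"linear":[0.006,0,0.003],"fingers":-0.3},{"turn":[0,0,0],"linear":[0.015,0,0.007],"fingers":-0.3},{"turn":[0,0,0],"linear":[0.015,0,0.007],"fingers":-0.3}]' | grep -E "pos|wrist"; python3 -m creep '[{"turn":[0,0,0],"linear":[0.006,0,0.003],"fingers":-0.3},{"turn":[0,0,0],"linear":[0.012,0,0.006],"fingers":-0.3},{"turn":[0,0,0],"linear":[0.012,0,0.006],"fingers":-0.3}]'| grep -E "pos|wrist"
```

```text
tool_pos: [0.5718, -0.1029, 0.0656]
wrist_force: [-1.1, 0.1, -1.7]
tool_pos: [0.5718, -0.1029, 0.0651]
wrist_force: [0.7, 1.4, 6.1]
```

```bash
python3 -m creep '[{"turn":[0,0,0],"linear":[0.004,0,0.002],"fingers":-0.3},{"turn":[0,0,0],"linear":[0.004,0,0.002],"fingers":-0.3},{"turn":[0,0,0],"linear":[0.004,0,0.002],"fingers":0.15},{"turn":[0,0,0],"linear":[0.004,0,0.002],"fingers":0.2},{"turn":[0,0,0],"linear":[0.004,0,0.002],"fingers":0.3},{"turn":[0,0,0],"linear":[0.004,0,0.002],"fingers":0.4},{"turn":[0,0,0],"linear":[0.004,0,0.002],"fingers":0.4}]'; python3 plan.py 620 -102 90 -65 1
```

```text
time_s: 13.5
tool_pos: [0.5711, -0.1028, 0.0619]
ee_rot: [0.004, 0.843, 0.008, -0.538]
wrist_force: [-0.1, 0.3, 0.7]
width: 0.06
grip_force: 0.0
t 13.5 tcp [ 0.5711 -0.1028  0.0619] w 0.06 grip 0.0 F [-0.1  0.3  0.7] q [-0.16  1.15  0.99 -0.19  2.12  1.39]
world mm [48.9  0.8 28.1] linear [-0.033  0.    -0.374] turn [-0.     0.002  0.001]
```

```bash
python3 -m creep '[{"turn":[0,0,0],"linear":[0,0,-0.05],"fingers":0.4},{"turn":[0,0,0],"linear":[0,0,-0.15],"fingers":0.4},{"turn":[0,0,0],"linear":[0,0,-0.28],"fingers":0.4},{"turn":[0,0,0],"linear":[0,0,-0.4],"fingers":0.4},{"turn":[0,0,0],"linear":[0,0,-0.44],"fingers":0.4},{"turn":[0,0,0],"linear":[-0.2,0,-0.54],"fingers":0.4},{"turn":[0,0,0],"linear":[-0.5,0,-0.68],"fingers":0.4},{"turn":[0,0,0],"linear":[-0.8,0,-0.82],"fingers":0.4},{"turn":[0,0,0],"linear":[-1,0,-0.91],"fingers":0.4},{"turn":[0,0,0],"linear":[-1,0,-0.91],"fingers":0.4},{"turn":[0,0,0],"linear":[-1,0,-0.91],"fingers":0.4}]'; python3 plan.py 500 60 260 0 20
```

```text
time_s: 14.6
tool_pos: [0.6323, -0.102, 0.257]
ee_rot: [0.005, 0.844, 0.008, -0.536]
wrist_force: [-0.8, 0.0, -0.8]
width: 0.0598
grip_force: 0.0
t 14.6 tcp [ 0.6323 -0.102   0.257 ] w 0.0598 grip 0.0 F [-0.8  0.  -0.8] q [-0.15  1.06  0.75 -0.24  2.45  1.31]
world mm [-132.3  162.     3. ] linear [-0.384 -1.096  0.772] turn [-0.239  1.428 -0.375]
```

Next I rotate back to vertical, move toward the bench bottle, and check the result.

```bash
python3 -m creep '[{"turn":[-0.02,0.15,-0.03],"linear":[0,-0.1,0],"fingers":0.42},{"turn":[-0.05,0.3,-0.06],"linear":[-0.05,-0.3,0.1],"fingers":0.42},{"turn":[-0.07,0.45,-0.1],"linear":[-0.1,-0.5,0.2],"fingers":0.42},{"turn":[-0.1,0.6,-0.15],"linear":[-0.2,-0.8,0.4],"fingers":0.42},{"turn":[-0.13,0.75,-0.2],"linear":[-0.3,-1,0.6],"fingers":0.42},{"turn":[-0.15,0.9,-0.25],"linear":[-0.38,-1,0.7],"fingers":0.42},{"turn":[-0.16,0.95,-0.25],"linear":[-0.38,-1,0.77],"fingers":0.42},{"turn":[-0.16,0.95,-0.25],"linear":[-0.38,-1,0.77],"fingers":0.42}]' >/dev/null; python3 plan.py 480 240 260 10 26
python3 - <<'E'
from workcell import r
import cv2
from h import *
t=r.read_camera("top");np.savez("top2.npz",**t);s=r.read_camera("side");np.savez("side2.npz",**s)
z=cloud(t)[...,2];u,v=np.meshgrid(np.arange(512),np.arange(384))
for c in(258,283,307,334):
    m=(abs(u-c)<11)&(v>163)&(v<187)&(z>.112)&(z<.135);k=cv2.findContours((m*255).astype(np.uint8),0,1)[0]
    if not k: continue
    k=max(k,key=cv2.contourArea);q=ray(t,k[:,0],.122)[:,:2]*1000;print(c,m.sum(),np.round(cv2.minAreaRect(q.astype(np.float32))[0],1))
a=t["img"][120:250,230:360];b=s["img"][150:280,210:340]
cv2.imwrite("pics/p1.png",cv2.resize(cv2.hconcat([a,b]),None,fx=3,fy=3))
E
```

```text
t 15.4 tcp [0.4969 0.0463 0.2579] w 0.0608 grip 0.0 F [ 0.5  0.6 -0.4] q [ 0.03  0.29  1.65 -0.04  1.59  1.36]
world mm [-16.9 193.7   2.1] linear [ 0.202 -1.28  -0.035] turn [-0.086  0.703 -0.265]
283 41 [582.5 -32.3]
307 122 [ 584.5 -102.3]
334 124 [ 583.8 -185.7]
```

View pics/p1.png

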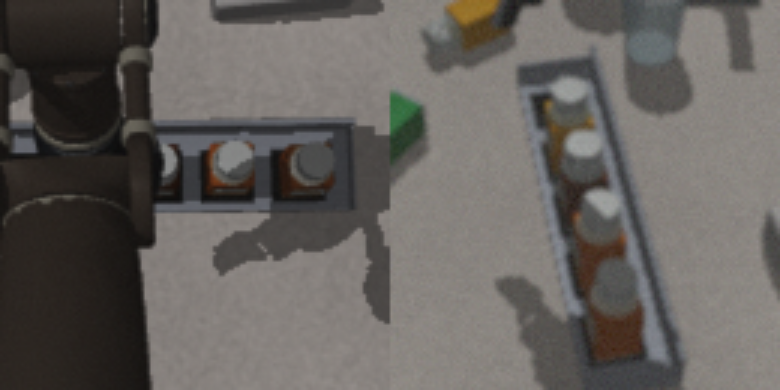

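The bottle stands upright on place 1 (its cap measures 584.5, -102.3), and the neighbours are undisturbed. Next is the bench bottle.

```bash
python3 -m creep '[{"turn":[-0.02,0.15,-0.06],"linear":[0.02,-0.1,0],"fingers":0.7},{"turn":[-0.04,0.3,-0.12],"linear":[0.06,-0.3,0],"fingers":0.7},{"turn":[-0.06,0.45,-0.18],"linear":[0.1,-0.6,0],"fingers":0.7},{"turn":[-0.08,0.6,-0.25],"linear":[0.15,-0.9,0],"fingers":0.7},{"turn":[-0.086,0.7,-0.265],"linear":[0.18,-1,0],"fingers":0.7},{"turn":[-0.086,0.7,-0.265],"linear":[0.18,-1,0],"fingers":0.7},{"turn":[-0.086,0.7,-0.265],"linear":[0.18,-1,0],"fingers":0.7}]' >/dev/null; python3 plan.py 487.6 286.9 125 25 26.6
```

```text
t 16.2 tcp [0.4894 0.1974 0.2546] w 0.0727 grip 0.0 F [ 1.1 -0.5  0.1] q [ 0.28 -0.01  1.96  0.03  1.02  1.39]
world mm [  -1.8   89.5 -129.6] linear [ 0.099 -0.543  0.893] turn [ 0.006  0.336 -0.013]
```

```bash
python3 -m creep '[{"turn":[0,0.1,0],"linear":[0.02,-0.15,0.1],"fingers":0.7},{"turn":[0,0.25,0],"linear":[0.05,-0.35,0.35],"fingers":0.7},{"turn":[0.006,0.336,-0.013],"linear":[0.08,-0.543,0.6],"fingers":0.7},{"turn":[0.006,0.336,-0.013],"linear":[0.099,-0.543,0.85],"fingers":0.7},{"turn":[0.006,0.336,-0.013],"linear":[0.099,-0.543,0.893],"fingers":0.7},{"turn":[0.006,0.336,-0.013],"linear":[0.099,-0.543,0.893],"fingers":0.7}]' >/dev/null; python3 plan.py 487.6 286.9 13 25 26.6
python3 - <<'E'
from workcell import r
import cv2
a=r.read_camera("top")["img"][150:260,140:250];b=r.read_camera("side")["img"][110:220,190:300]
cv2.imwrite("pics/pre2.png",cv2.resize(cv2.hconcat([a,b]),None,fx=3.5,fy=3.5))
E
```

```text
t 16.8 tcp [0.4882 0.2863 0.1243] w 0.0726 grip 0.0 F [-0.6 -0.2  0.7] q [0.45 0.13 2.17 0.01 0.4  1.55]
world mm [  -0.6    0.6 -111.3] linear [-0.314 -0.006  0.673] turn [ 0.002  0.002 -0.002]
```

View pics/pre2.png

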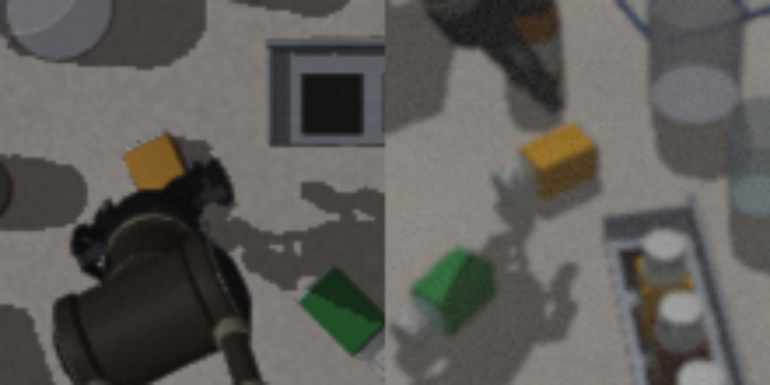

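The bench bottle (150,165) sits between the fingers, and pad 4 is now bare at (333,103). I'll descend and grip.

```bash
python3 -m creep '[{"turn":[0,0,0],"linear":[-0.06,0,0.13],"fingers":0.7},{"turn":[0,0,0],"linear":[-0.14,0,0.3],"fingers":0.7},{"turn":[0,0,0],"linear":[-0.22,-0.006,0.47],"fingers":0.7},{"turn":[0,0,0],"linear":[-0.28,-0.006,0.6],"fingers":0.7},{"turn":[0,0,0],"linear":[-0.31,-0.006,0.665],"fingers":0.7},{"turn":[0,0,0],"linear":[-0.314,-0.006,0.673],"fingers":0.7},{"turn":[0,0,0],"linear":[-0.314,-0.006,0.673],"fingers":0.7},{"turn":[0,0,0],"linear":[-0.314,-0.006,0.673],"fingers":0.3},{"turn":[0,0,0],"linear":[-0.314,-0.006,0.673],"fingers":0},{"turn":[0,0,0],"linear":[-0.314,-0.006,0.673],"fingers":-0.3},{"turn":[0,0,0],"linear":[-0.314,-0.006,0.673],"fingers":-0.3},{"turn":[0,0,0],"linear":[-0.314,-0.006,0.673],"fingers":-0.3}]' 70; python3 -m creep '[{"turn":[0,0,0],"linear":[0,0,0],"fingers":-0.3},{"turn":[0,0,0],"linear":[0,0,0],"fingers":-0.3}]' >/dev/null; python3 plan.py 487.6 286.9 130 25 26.6
python3 - <<'E'
from h import *
d=np.load("top2.npz")
E
```

```text
time_s: 18.1
tool_pos: [0.4888, 0.289, 0.0167]
ee_rot: [-0.05, 0.949, 0.224, 0.214]
wrist_force: [-1.2, -2.5, 5.0]
width: 0.0473
grip_force: 72.1
t 18.3 tcp [0.4888 0.2889 0.0167] w 0.0469 grip 72.1 F [-1.2 -2.   6. ] q [0.46 0.37 2.2  0.03 0.14 1.54]
world mm [ -1.2  -2.  113.3] linear [ 0.312  0.009 -0.688] turn [ 0.001 -0.009 -0.   ]
```

```bash
python3 -m creep '[{"turn":[0,0,0],"linear":[0.03,0,-0.06],"fingers":-0.3},{"turn":[0,0,0],"linear":[0.09,0,-0.19],"fingers":-0.3},{"turn":[0,0,0],"linear":[0.16,0,-0.35],"fingers":-0.3},{"turn":[0,0,0],"linear":[0.25,0,-0.53],"fingers":-0.3},{"turn":[0,0,0],"linear":[0.34,0,-0.72],"fingers":-0.3},{"turn":[0,0,0],"linear":[0.42,0,-0.9],"fingers":-0.3},{"turn":[0,0,0],"linear":[0.46,0,-0.99],"fingers":-0.3},{"turn":[0,0,0],"linear":[0.46,0,-0.99],"fingers":-0.3}]' >/dev/null
python3 -m creep '[{"turn":[0,-0.08,0],"linear":[0.05,0.05,-0.1],"fingers":-0.3},{"turn":[0,-0.2,0],"linear":[0.1,0.2,-0.3],"fingers":-0.3},{"turn":[0,-0.35,0],"linear":[0.1,0.4,-0.39],"fingers":-0.3},{"turn":[0,-0.5,0],"linear":[0.1,0.6,-0.39],"fingers":-0.3},{"turn":[0,-0.65,0],"linear":[0.1,0.8,-0.39],"fingers":-0.3},{"turn":[0,-0.8,0],"linear":[0.1,0.95,-0.39],"fingers":-0.3},{"turn":[0,-0.92,0],"linear":[0.1,1,-0.39],"fingers":-0.3},{"turn":[0,-1,0],"linear":[0.1,1,-0.39],"fingers":-0.3},{"turn":[0,-1,0],"linear":[0.1,1,-0.39],"fingers":-0.3}]'; python3 plan.py 500 20 240 -65 2
```

```text
time_s: 20.0
tool_pos: [0.544, 0.1488, 0.2346]
ee_rot: [0.039, 0.958, 0.226, -0.169]
wrist_force: [-0.9, -0.2, -2.3]
width: 0.0471
grip_force: 72.5
t 20.0 tcp [0.544  0.1488 0.2346] w 0.0471 grip 72.5 F [-0.9 -0.2 -2.3] q [ 0.23  0.41  1.53 -0.08  1.54  1.36]
world mm [ -44.  -128.8    5.4] linear [-0.62   0.637  0.187] turn [ 0.377 -0.983  0.413]
```

```bash
python3 -m creep '[{"turn":[0.03,-0.08,0.03],"linear":[-0.05,0.05,0.02],"fingers":-0.3},{"turn":[0.08,-0.2,0.09],"linear":[-0.12,0.13,0.04],"fingers":-0.3},{"turn":[0.12,-0.32,0.13],"linear":[-0.2,0.21,0.06],"fingers":-0.3},{"turn":[0.17,-0.44,0.18],"linear":[-0.3,0.3,0.09],"fingers":-0.3},{"turn":[0.21,-0.56,0.23],"linear":[-0.4,0.4,0.12],"fingers":-0.3},{"turn":[0.26,-0.68,0.28],"linear":[-0.5,0.5,0.15],"fingers":-0.3},{"turn":[0.3,-0.8,0.33],"linear":[-0.57,0.58,0.17],"fingers":-0.3},{"turn":[0.34,-0.9,0.38],"linear":[-0.6,0.62,0.18],"fingers":-0.3},{"turn":[0.377,-0.983,0.413],"linear":[-0.62,0.637,0.187],"fingers":-0.3},{"turn":[0.377,-0.983,0.413],"linear":[-0.62,0.637,0.187],"fingers":-0.3}]' >/dev/null; python3 plan.py 460 -140 220 -65 -10
```

```text
t 21.0 tcp [0.4988 0.0189 0.2398] w 0.0472 grip 72.7 F [-0.1  0.1 -2. ] q [-0.02  0.78  1.28 -0.06  2.21  1.51]
world mm [ -38.8 -158.9  -19.8] linear [-0.006  1.05   0.322] turn [ 0.24  -0.002  0.113]
```

```bash
python3 -m creep '[{"turn":[0.02,0,0.01],"linear":[0,0.08,0.02],"fingers":-0.3},{"turn":[0.06,0,0.03],"linear":[0,0.24,0.07],"fingers":-0.3},{"turn":[0.11,0,0.05],"linear":[0,0.44,0.14],"fingers":-0.3},{"turn":[0.16,0,0.08],"linear":[0,0.65,0.2],"fingers":-0.3},{"turn":[0.21,0,0.1],"linear":[0,0.85,0.27],"fingers":-0.3},{"turn":[0.24,0,0.113],"linear":[0,0.96,0.31],"fingers":-0.3},{"turn":[0.24,0,0.113],"linear":[0,1,0.32],"fingers":-0.3},{"turn":[0.24,0,0.113],"linear":[0,1,0.32],"fingers":-0.3}]' >/dev/null; python3 plan.py 443 -280 170 -65 -20
```

```text
t 21.8 tcp [ 0.4616 -0.132   0.2232] w 0.0469 grip 72.6 F [ 0.  -0.2 -1.9] q [-0.3   0.76  1.35 -0.13  2.15  1.44]
world mm [ -18.6 -148.   -53.2] linear [0.34  0.994 0.108] turn [ 0.202 -0.008  0.096]
```

```bash
python3 -m creep '[{"turn":[0.02,0,0.01],"linear":[0.02,0.08,0.01],"fingers":-0.3},{"turn":[0.06,0,0.03],"linear":[0.07,0.24,0.02],"fingers":-0.3},{"turn":[0.11,0,0.05],"linear":[0.14,0.44,0.04],"fingers":-0.3},{"turn":[0.16,0,0.08],"linear":[0.21,0.65,0.07],"fingers":-0.3},{"turn":[0.2,0,0.096],"linear":[0.28,0.85,0.09],"fingers":-0.3},{"turn":[0.202,-0.008,0.096],"linear":[0.33,0.96,0.1],"fingers":-0.3},{"turn":[0.202,-0.008,0.096],"linear":[0.34,0.994,0.108],"fingers":-0.3},{"turn":[0.202,-0.008,0.096],"linear":[0.34,0.994,0.108],"fingers":-0.3}]' >/dev/null; python3 plan.py 443 -317.5 62 -65 -20
```

```text
t 22.6 tcp [ 0.4432 -0.2789  0.1689] w 0.0471 grip 72.6 F [ 0.1 -0.  -2.6] q [-0.54  0.91  1.22 -0.21  2.13  1.38]
world mm [  -0.2  -38.6 -106.9] linear [0.683 0.243 0.221] turn [0.001 0.005 0.001]
```

```bash
python3 -m creep '[{"turn":[0,0.005,0],"linear":[0.05,0.02,0.02],"fingers":-0.3},{"turn":[0,0.005,0],"linear":[0.15,0.06,0.05],"fingers":-0.3},{"turn":[0,0.005,0],"linear":[0.28,0.11,0.09],"fingers":-0.3},{"turn":[0,0.005,0],"linear":[0.41,0.16,0.13],"fingers":-0.3},{"turn":[0,0.005,0],"linear":[0.53,0.2,0.17],"fingers":-0.3},{"turn":[0,0.005,0],"linear":[0.62,0.23,0.2],"fingers":-0.3},{"turn":[0,0.005,0],"linear":[0.67,0.243,0.215],"fingers":-0.3},{"turn":[0,0.005,0],"linear":[0.683,0.243,0.221],"fingers":-0.3},{"turn":[0,0.005,0],"linear":[0.683,0.243,0.221],"fingers":-0.3}]' | grep -E "pos|wrist"; python3 -m creep '[{"turn":[0,0,0],"linear":[0.009,0,0.004],"fingers":-0.3},{"turn":[0,0,0],"linear":[0.018,0,0.008],"fingers":-0.3},{"turn":[0,0,0],"linear":[0.018,0,0.008],"fingers":-0.3}]'| grep -E "pos|wrist"
```

```text
tool_pos: [0.443, -0.318, 0.0625]
wrist_force: [0.1, -0.3, -1.8]
tool_pos: [0.4431, -0.3184, 0.06]
wrist_force: [-0.3, -0.4, -2.3]
```

```bash
for i in 1 2 3; do python3 -m creep '[{"turn":[0,0,0],"linear":[0.006,0,0.003],"fingers":-0.3},{"turn":[0,0,0],"linear":[0.009,0,0.004],"fingers":-0.3}]'| grep -E "pos|wrist"; done
```

```text
tool_pos: [0.443, -0.3184, 0.0582]
wrist_force: [0.9, -0.9, -2.8]
tool_pos: [0.4429, -0.3183, 0.0564]
wrist_force: [-0.1, 0.1, -2.6]
tool_pos: [0.4429, -0.3184, 0.0564]
wrist_force: [-0.8, -0.6, 3.3]
```

```bash
python3 -m creep '[{"turn":[0,0,0],"linear":[0.004,0,0.002],"fingers":-0.3},{"turn":[0,0,0],"linear":[0.004,0,0.002],"fingers":-0.3},{"turn":[0,0,0],"linear":[0.004,0,0.002],"fingers":0.15},{"turn":[0,0,0],"linear":[0.004,0,0.002],"fingers":0.2},{"turn":[0,0,0],"linear":[0.004,0,0.002],"fingers":0.3},{"turn":[0,0,0],"linear":[0.004,0,0.002],"fingers":0.5},{"turn":[0,0,0],"linear":[0.004,0,0.002],"fingers":0.6}]' | grep -E "pos|wrist"
python3 -m creep '[{"turn":[0,0,0],"linear":[0,0,-0.05],"fingers":0.6},{"turn":[0,0,0],"linear":[0,0,-0.15],"fingers":0.6},{"turn":[0,0,0],"linear":[0,0,-0.28],"fingers":0.6},{"turn":[0,0,0],"linear":[0,0,-0.44],"fingers":0.6},{"turn":[0,0,0],"linear":[0,0,-0.5],"fingers":0.6},{"turn":[0,0,0],"linear":[-0.2,0,-0.6],"fingers":0.6},{"turn":[0,0,0],"linear":[-0.5,0,-0.74],"fingers":0.6},{"turn":[0,0,0],"linear":[-0.8,0,-0.88],"fingers":0.6},{"turn":[0,0,0],"linear":[-1,0,-0.97],"fingers":0.6},{"turn":[0,0,0],"linear":[-1,0,-0.97],"fingers":0.6},{"turn":[0,0,0],"linear":[-1,0,-0.97],"fingers":0.6}]' >/dev/null; python3 plan.py 450 -320 230 0 -20
python3 - <<'E'
from workcell import r
import cv2
from h import *
t=r.read_camera("top");np.savez("top3.npz",**t);s=r.read_camera("side");np.savez("side3.npz",**s)
P=cloud(t);z=P[...,2]
m=(np.hypot(P[...,0]-.45,P[...,1]+.32)<.05)&(z>.104)&(z<.12);print(m.sum(), (P[m].mean(0)*1000).round(1) if m.any() else "")
S=cloud(s);m=(np.hypot(S[...,0]-.45,S[...,1]+.32)<.06)&(S[...,2]>.1)&(S[...,2]<.125);print(m.sum(),(S[m].mean(0)*1000).round(1) if m.any() else "")
a=t["img"][150:300,330:460];b=s["img"][200:350,180:310]
cv2.imwrite("pics/st.png",cv2.resize(cv2.hconcat([a,b]),None,fx=3,fy=3))
E
```

```text
tool_pos: [0.4429, -0.3182, 0.0542]
wrist_force: [-0.2, -0.4, -0.5]
t 26.2 tcp [ 0.5078 -0.3418  0.2533] w 0.0681 grip 0.0 F [-0.6  0.8 -0.9] q [-0.56  0.98  0.89 -0.28  2.37  1.28]
world mm [-57.8  21.8 -23.3] linear [-0.036 -0.006  0.439] turn [0.002 1.437 0.   ]
0 
202 [ 449.7 -325.4  112.7]
```

View pics/st.png

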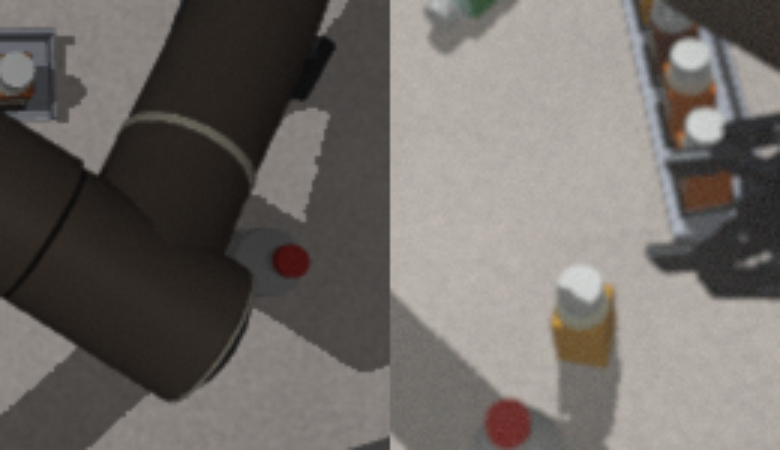

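The yellow bottle stands upright on the open bench (side half, 583,315), clear of the solvent bottle. I'll regrasp it from straight above.

```bash
for i in 1 2; do python3 -m creep '[{"turn":[0,0.15,0],"linear":[0,0,0],"fingers":0.6},{"turn":[0,0.3,0],"linear":[0,0,0],"fingers":0.6},{"turn":[0,0.45,0],"linear":[0,0,0],"fingers":0.6},{"turn":[0,0.6,0],"linear":[0,0,0],"fingers":0.6},{"turn":[0,0.718,0],"linear":[0,0,0],"fingers":0.6},{"turn":[0,0.718,0],"linear":[0,0,0],"fingers":0.6}]'>/dev/null; done;  python3 plan.py 450 -320.5 160 0 -20
```

```text
t 27.5 tcp [ 0.5044 -0.34    0.2497] w 0.0681 grip 0.0 F [-0.8 -0.1 -0.2] q [-0.66  0.27  1.65 -0.    1.24  1.26]
world mm [-54.4  19.5 -89.7] linear [-0.379  0.002  0.602] turn [-0.001  0.014  0.   ]
```

```bash
python3 -m creep '[{"turn":[0,0.01,0],"linear":[-0.15,0,0],"fingers":0.6},{"turn":[0,0.014,0],"linear":[-0.3,0,0.1],"fingers":0.6},{"turn":[0,0.014,0],"linear":[-0.379,0,0.3],"fingers":0.6},{"turn":[0,0.014,0],"linear":[-0.379,0,0.5],"fingers":0.6},{"turn":[0,0.014,0],"linear":[-0.379,0,0.6],"fingers":0.6},{"turn":[0,0.014,0],"linear":[-0.379,0,0.6],"fingers":0.6}]'>/dev/null;  python3 plan.py 450 -320.5 48 0 -20
```

```text
t 28.1 tcp [ 0.4518 -0.3206  0.1584] w 0.0683 grip 0.0 F [0.  0.4 0.6] q [-0.7   0.26  1.86  0.    1.03  1.22]
world mm [-1.800e+00  1.000e-01 -1.104e+02] linear [-0.01   0.005  0.736] turn [-0.003  0.003  0.002]
```

```bash
python3 -m creep '[{"turn":[0,0,0],"linear":[-0.01,0,0.1],"fingers":0.6},{"turn":[0,0,0],"linear":[-0.01,0.005,0.25],"fingers":0.6},{"turn":[0,0,0],"linear":[-0.01,0.005,0.4],"fingers":0.6},{"turn":[0,0,0],"linear":[-0.01,0.005,0.55],"fingers":0.6},{"turn":[0,0,0],"linear":[-0.01,0.005,0.65],"fingers":0.6},{"turn":[0,0,0],"linear":[-0.01,0.005,0.71],"fingers":0.6},{"turn":[0,0,0],"linear":[-0.01,0.005,0.736],"fingers":0.6},{"turn":[0,0,0],"linear":[-0.01,0.005,0.736],"fingers":0.6},{"turn":[0,0,0],"linear":[-0.01,0.005,0.736],"fingers":0.6}]'; python3 -m creep '[{"turn":[0,0,0],"linear":[0,0,0],"fingers":0.3},{"turn":[0,0,0],"linear":[0,0,0],"fingers":0.15},{"turn":[0,0,0],"linear":[0,0,0],"fingers":0},{"turn":[0,0,0],"linear":[0,0,0],"fingers":-0.3},{"turn":[0,0,0],"linear":[0,0,0],"fingers":-0.3},{"turn":[0,0,0],"linear":[0,0,0],"fingers":-0.3}]' 60;  python3 plan.py 450 -320.5 230 0 -20
python3 - <<'E'
from h import *
d=np.load("top1.npz");img=d["img"]  # pad4 from a frame where it is bare
P=cloud(d)
u,v=np.meshgrid(np.arange(512),np.arange(384))
m=(u>224)&(u<246)&(v>160)&(v<192)&(img.max(2)<35)&(P[...,2]<.02)
c=max(cv2.findContours((m*255).astype(np.uint8),0,1)[0],key=cv2.contourArea);print(np.round(cv2.minAreaRect((ray(d,c[:,0],.008)[:,:2]*1000).astype(np.float32)),1) if 0 else cv2.minAreaRect((ray(d,c[:,0],.008)[:,:2]*1000).astype(np.float32)))
E
```

```text
time_s: 29.0
tool_pos: [0.4528, -0.3231, 0.0528]
ee_rot: [0.001, 0.985, -0.173, 0.004]
wrist_force: [0.6, -1.0, 0.1]
width: 0.0682
grip_force: 0.0
time_s: 29.6
tool_pos: [0.453, -0.3232, 0.053]
ee_rot: [0.001, 0.985, -0.173, 0.004]
wrist_force: [-0.5, 0.3, 6.5]
width: 0.0473
grip_force: 62.9
t 29.6 tcp [ 0.453  -0.3232  0.053 ] w 0.0473 grip 62.9 F [-0.5  0.3  6.5] q [-0.7   0.41  1.91  0.    0.81  1.22]
world mm [ -3.    2.7 177. ] linear [-0.016 -0.008 -1.18 ] turn [ 0.002 -0.01   0.001]
((578.4414672851562, 136.5250701904297), (55.36677551269531, 51.15288543701172), 0.5672187805175781)
```

```bash
python3 -m creep '[{"turn":[0,-0.01,0],"linear":[0,0,-0.05],"fingers":-0.3},{"turn":[0,-0.01,0],"linear":[0,0,-0.17],"fingers":-0.3},{"turn":[0,-0.01,0],"linear":[0,0,-0.35],"fingers":-0.3},{"turn":[0,-0.01,0],"linear":[0,0,-0.55],"fingers":-0.3},{"turn":[0,-0.01,0],"linear":[0,0,-0.75],"fingers":-0.3},{"turn":[0,-0.01,0],"linear":[0,0,-0.92],"fingers":-0.3},{"turn":[0,-0.01,0],"linear":[0,0,-1],"fingers":-0.3},{"turn":[0,-0.01,0],"linear":[0,0,-1],"fingers":-0.3}]'>/dev/null;  python3 plan.py 583.3 136.6 215 0 1.5
```

```text
t 30.4 tcp [ 0.452  -0.3227  0.2034] w 0.0471 grip 62.0 F [ 0.   0.1 -1.8] q [-0.7   0.2   1.83 -0.    1.11  1.22]
world mm [131.3 459.3  11.6] linear [-0.222 -3.177 -0.084] turn [ 0.002 -0.    -0.477]
```

```bash
python3 -m creep '[{"turn":[0,0,-0.04],"linear":[0,-0.08,-0.02],"fingers":-0.3},{"turn":[0,0,-0.11],"linear":[-0.02,-0.24,-0.04],"fingers":-0.3},{"turn":[0,0,-0.2],"linear":[-0.03,-0.44,-0.08],"fingers":-0.3},{"turn":[0,0,-0.3],"linear":[-0.05,-0.65,-0.08],"fingers":-0.3},{"turn":[0,0,-0.4],"linear":[-0.06,-0.85,-0.08],"fingers":-0.3},{"turn":[0,0,-0.46],"linear":[-0.07,-0.96,-0.08],"fingers":-0.3},{"turn":[0,0,-0.477],"linear":[-0.07,-1,-0.08],"fingers":-0.3},{"turn":[0,0,-0.477],"linear":[-0.07,-1,-0.08],"fingers":-0.3}]'>/dev/null;  python3 plan.py 583.3 136.6 215 0 1.5
```

```text
t 31.2 tcp [ 0.4919 -0.1761  0.2122] w 0.0467 grip 62.1 F [ 0.2  0.  -2.8] q [-0.43  0.13  1.89 -0.    1.12  1.12]
world mm [ 91.4 312.7   2.8] linear [ 0.668 -2.067 -0.019] turn [-0.002  0.006  0.003]
```

```bash
for i in 1 2; do python3 -m creep '[{"turn":[0,0,0],"linear":[0.03,-0.08,0],"fingers":-0.3},{"turn":[0,0,0],"linear":[0.08,-0.24,0],"fingers":-0.3},{"turn":[0,0,0],"linear":[0.14,-0.44,0],"fingers":-0.3},{"turn":[0,0,0],"linear":[0.21,-0.65,0],"fingers":-0.3},{"turn":[0,0,0],"linear":[0.27,-0.85,0],"fingers":-0.3},{"turn":[0,0,0],"linear":[0.31,-0.96,0],"fingers":-0.3},{"turn":[0,0,0],"linear":[0.33,-1,0],"fingers":-0.3},{"turn":[0,0,0],"linear":[0.33,-1,0],"fingers":-0.3},{"turn":[0,0,0],"linear":[0.33,-1,0],"fingers":-0.3}]'>/dev/null; done;  python3 plan.py 583.3 136.6 67 0 1.5
```

```text
t 33.0 tcp [0.5834 0.1239 0.2133] w 0.0471 grip 62.4 F [ 0.3  0.  -2.5] q [ 0.14  0.27  1.72 -0.    1.15  1.68]
world mm [-1.000e-01  1.270e+01 -1.463e+02] linear [ 0.005 -0.086  0.975] turn [ 0.001  0.004 -0.001]
```

```bash
python3 -m creep '[{"turn":[0,0.004,0],"linear":[0.005,-0.05,0],"fingers":-0.3},{"turn":[0,0.004,0],"linear":[0.005,-0.086,0.06],"fingers":-0.3},{"turn":[0,0.004,0],"linear":[0.005,-0.086,0.17],"fingers":-0.3},{"turn":[0,0.004,0],"linear":[0.005,-0.086,0.3],"fingers":-0.3},{"turn":[0,0.004,0],"linear":[0.005,-0.086,0.44],"fingers":-0.3},{"turn":[0,0.004,0],"linear":[0.005,-0.086,0.58],"fingers":-0.3},{"turn":[0,0.004,0],"linear":[0.005,-0.086,0.72],"fingers":-0.3},{"turn":[0,0.004,0],"linear":[0.005,-0.086,0.84],"fingers":-0.3},{"turn":[0,0.004,0],"linear":[0.005,-0.086,0.92],"fingers":-0.3},{"turn":[0,0.004,0],"linear":[0.005,-0.086,0.96],"fingers":-0.3},{"turn":[0,0.004,0],"linear":[0.005,-0.086,0.975],"fingers":-0.3},{"turn":[0,0.004,0],"linear":[0.005,-0.086,0.975],"fingers":-0.3}]'; python3 plan.py 583.3 136.6 63 0 1.5
```

```text
time_s: 34.2
tool_pos: [0.5842, 0.138, 0.0676]
ee_rot: [-0.0, 1.0, 0.013, 0.001]
wrist_force: [-0.6, -0.6, -1.2]
width: 0.0468
grip_force: 62.4
t 34.2 tcp [0.5842 0.138  0.0676] w 0.0468 grip 62.4 F [-0.6 -0.6 -1.2] q [0.16 0.46 1.8  0.   0.88 1.7 ]
world mm [-0.9 -1.4 -4.6] linear [-0.006  0.009  0.031] turn [-0.    -0.002  0.   ]
```

```bash
python3 -m creep '[{"turn":[0,0,0],"linear":[-0.006,0.009,0.015],"fingers":-0.3},{"turn":[0,0,0],"linear":[-0.006,0.009,0.031],"fingers":-0.3},{"turn":[0,0,0],"linear":[-0.006,0.009,0.031],"fingers":-0.3}]'| grep -E "pos|wrist"; for i in 1 2; do python3 -m creep '[{"turn":[0,0,0],"linear":[0,0,0.006],"fingers":-0.3},{"turn":[0,0,0],"linear":[0,0,0.008],"fingers":-0.3},{"turn":[0,0,0],"linear":[0,0,0.008],"fingers":-0.3}]'| grep -E "pos|wrist"; done
```

```text
tool_pos: [0.583, 0.1365, 0.0629]
wrist_force: [-0.3, 0.3, -2.1]
tool_pos: [0.5829, 0.1366, 0.0615]
wrist_force: [-0.9, -0.5, -1.5]
tool_pos: [0.5831, 0.1366, 0.0611]
wrist_force: [-2.3, 0.3, 4.8]
```

Contact at the expected height, so I'll release, rise clear and check.

```bash
python3 -m creep '[{"turn":[0,0,0],"linear":[0,0,0.004],"fingers":-0.3},{"turn":[0,0,0],"linear":[0,0,0.004],"fingers":0.15},{"turn":[0,0,0],"linear":[0,0,0.004],"fingers":0.2},{"turn":[0,0,0],"linear":[0,0,0.004],"fingers":0.3},{"turn":[0,0,0],"linear":[0,0,0.004],"fingers":0.4},{"turn":[0,0,0],"linear":[0,0,0.004],"fingers":0.4},{"turn":[0,0,0],"linear":[0,0,0.004],"fingers":0.4}]' 
python3 -m creep '[{"turn":[0,0,0],"linear":[0,0,-0.05],"fingers":0.4},{"turn":[0,0,0],"linear":[0,0,-0.15],"fingers":0.4},{"turn":[0,0,0],"linear":[0,0,-0.3],"fingers":0.4},{"turn":[0,0,0],"linear":[0,0,-0.5],"fingers":0.4},{"turn":[0,0,0],"linear":[0,0,-0.75],"fingers":0.4},{"turn":[0,0,0],"linear":[0,0,-1],"fingers":0.4},{"turn":[0,0,0],"linear":[0,0,-1],"fingers":0.4},{"turn":[0,0,0],"linear":[-0.3,0,-1],"fingers":0.4},{"turn":[0,0,0],"linear":[-0.6,0,-1],"fingers":0.4},{"turn":[0,0,0],"linear":[-1,0,-1],"fingers":0.4},{"turn":[0,0,0],"linear":[-1,0,-1],"fingers":0.4},{"turn":[0,0,0],"linear":[-1,0,-1],"fingers":0.4}]' >/dev/null
python3 -m creep '[{"turn":[0,0,0],"linear":[-0.2,-0.2,-0.2],"fingers":0.4},{"turn":[0,0,0],"linear":[-0.3,-0.4,-0.4],"fingers":0.4},{"turn":[0,0,0],"linear":[-0.4,-0.7,-0.5],"fingers":0.4},{"turn":[0,0,0],"linear":[-0.4,-1,-0.6],"fingers":0.4},{"turn":[0,0,0],"linear":[-0.4,-1,-0.6],"fingers":0.4},{"turn":[0,0,0],"linear":[-0.4,-1,-0.6],"fingers":0.4}]'
python3 - <<'E'
from workcell import r
import cv2
from h import *
t=r.read_camera("top");s=r.read_camera("side")
z=cloud(t)[...,2];u,v=np.meshgrid(np.arange(512),np.arange(384))
for c in(233,258,283,307,334):
    m=(abs(u-c)<11)&(v>163)&(v<187)&(z>.112)&(z<.135);k=cv2.findContours((m*255).astype(np.uint8),0,1)[0]
    if not k: print(c,"none");continue
    k=max(k,key=cv2.contourArea);q=ray(t,k[:,0],.122)[:,:2]*1000;print(c,m.sum(),np.round(cv2.minAreaRect(q.astype(np.float32))[0],1),z[m].mean().round(4))
a=t["img"][110:240,190:360];b=s["img"][140:270,230:320]
cv2.imwrite("pics/end.png",cv2.resize(cv2.hconcat([a,b]),None,fx=3,fy=3))
E
```

```text
time_s: 35.8
tool_pos: [0.5829, 0.1366, 0.0595]
ee_rot: [-0.0, 1.0, 0.013, 0.0]
wrist_force: [0.4, 0.3, 0.1]
width: 0.0598
grip_force: 0.0
time_s: 37.6
tool_pos: [0.3704, 0.2824, 0.3007]
ee_rot: [-0.0, 1.0, 0.014, 0.002]
wrist_force: [0.5, -0.7, -0.5]
width: 0.0599
grip_force: 0.0
233 120 [580.  136.2] 0.1222
258 118 [581.7  56.4] 0.1221
283 121 [583.4 -21.9] 0.1217
307 122 [ 585.2 -101.5] 0.1216
334 122 [ 584.6 -184.9] 0.1213
```

View pics/end.png

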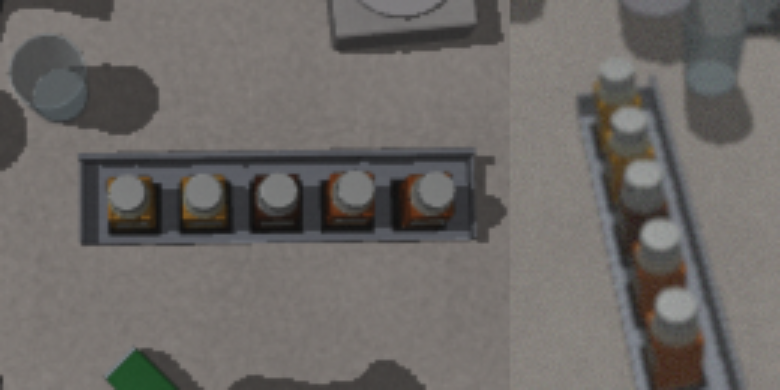

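All five bottles stand in a row: caps at (130,193), (203,193), (277,193), (354,190) and (433,190). They are 80 mm apart, all at cap height, and the neighbours have not moved. I'm handing the job in.

```bash
python3 -c "
from workcell import r
print(r.finish_job())"
```

```text
the job is handed in; nothing more can be done
None
```

The job is handed in: both fallen bottles stand upright in the lane, the lane bottle on place 1 and the bench bottle on place 4, each within about 3 mm of its pad centre by my camera measurement, and the standing bottles have not moved; no verdict came back.

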